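# Take a bore depth and lock the gauge

## Task

Check how deep the blind bore in the aluminium spindle housing is: stand the depth gauge flat on top of the housing with its probe over the bore, while the lock is still open. Lower the probe by its red knob, gently, until the sprung tip presses on the bottom of the bore, then lock the slide at that height by squeezing the orange lever fully against the fixed tab beside it. Let go and leave the locked gauge standing there.

Things in the scene. Friction and masses are not known exactly. Their poses are not given: they have to be found in the camera images.
- housing: aluminium spindle housing, a block 170 (its x) x 76 (y) x 80 (z) mm with foot flanges (102 mm over them), fixed to the bench; origin at the centre of its underside, top flat. A blind bore, 48 mm diameter, opens in the top on the centre line, 50 mm from the centre toward its +x end; its depth is unknown, between 38 and 70 mm.
- bore_mouth (a point): centre of the bore's mouth, on the housing's top face (axes as the housing's)
- gauge: depth gauge, loose, 0.6 to 0.9 kg. Origin on its flat underside; x runs from its blue counterweight to its lever end, z up. Steel foot plate 60 mm wide, 12 mm thick, from x = -115 to +75 mm; square guide 30 x 30 mm for the probe at x = +45 mm, y = 0, up to z = 60 mm. It stands right on the housing with its x along the housing's x; the counterweight end then overhangs by 25 mm.
- gauge_handle (a point): middle of the gripping height of the black handle, where the gauge balances: 26 (gauge x) x 30 (y) mm, at gauge x = -40 mm, from 12 to 68 mm above the gauge's underside; this point is at 46 mm. Axes as the gauge's.
- probe: steel rod, 12 mm diameter, with a red round knob, 28 mm diameter, on top; slides upright in the gauge's guide. Origin on its axis, 3 mm below the free sprung tip (tip about level with the gauge's underside at the start). Knob: 143 to 159 mm above the origin. Slides down by up to 82 mm against about 3 N of drag and stays where it is left, unless locked; cannot be pulled out.
- feeler (a joint): how far the brass sprung tip at the probe's lower end is pushed in, in m: 0 is free, 0.006 fully in; a light spring (0.5 N at first touch, 2 N fully in). Over 0.0015 the probe presses on the bottom well enough.
- lock_lever (a joint): orange lock lever, rad: 0 open, 0.65 closed. Swings level about a pivot at gauge x = 64 mm, y = 0; closed it points along gauge +x, open 0.65 rad from there toward +y. Free to about 0.4, then a cam grips the rod; some 4 N across its outer part takes it over centre (0.57) to its stop, where it stays. Pushing it alone can turn the gauge: squeeze it and the tab together.
- lever_end (a point): point in the orange lever 70 mm from its pivot, 8 mm from its free end, at mid height, 47 mm above the gauge's underside. The lever is 7 mm thick and 12 mm high.
- tab_end (a point): point at mid height in the fixed aluminium tab, 8 mm from its end, at gauge x = 133.5, y = -11.5, z = 47 mm. The tab runs along gauge x from the guide to x = 141.5 mm, 5 mm thick, 14 mm high. Over lever and tab: 18 mm when closed; when fully open, 62 mm at gauge x = 120 mm. Axes as the gauge's.
- tape_roll: roll of pale brown tape lying flat near the right edge, 100 mm across, 25 mm high, a bystander
- compound_tin: the nearer dark green tin, at the left front, 64 x 88 x 24 mm, a bystander
- whetstone: two-tone sharpening stone 34 x 90 x 21 mm, a bystander
- film_can: small black can with a grey lid, 34 mm across, 51 mm high, a bystander behind the work

How it is judged:
By the outcome, as a careful person would: the job done as asked, in the order asked, and still so for the second after the job is handed in, with the robot touching nothing.
It also fails if it takes over 58 s, if anything falls off the work surface, if the arm or the gripper's body presses on something with over 40 N, if the wrist force passes 120 N, or if a joint passes its speed limit or range.

## Robot

A 6-joint arm with a two-finger parallel gripper is mounted at the origin on a cart in front of the work surface, level with it; the furniture and walls round the work are solid. World frame = base frame: x ahead of the robot, y to its left, z up, the work surface at z = 0. Lengths are in m, angles in rad, forces in N, time in s.
With the tool pointing down it reaches from about 0.35 to 0.975 m from the base axis. Payload 4.9 kg.
Tool frame: the origin (TCP) lies midway between the tips of the shut fingers; the grasp point (between the pads) lies ctrl.grip_point_offset behind it (ctrl.grip_point_offset is the distance from the TCP to the grasp point, in m); x points along the fingers, y is the direction in which the jaws open and shut, and the axes are right-handed (so a half turn about x gives the same grasp; the last joint's range is limited). The gripper opens to 85 mm and grips with 20 to 120 N. Pads are 22 mm wide; open, the fingers measure 114 mm over their backs; the gripper's body (76 mm by 85 mm) begins 54 mm behind the grasp point. The pads swing forward as they close: fully open they stand 13 mm farther back than shut.
Start: joints at [0.984, 0.053, 1.613, -0, 1.476, -0.119], TCP at [0.282, 0.558, 0.231] pointing down, gripper open.
Joint ranges: [-3.01, 3.01], [-1.01, 2.22], [0.06, 2.58], [-1.02, 4.17], [0.09, 2.62], [-3.14, 3.14]. Speed limits (rad/s): [2.57, 2.57, 3.14, 3.14, 3.14, 3.14].

## Interface

Orientations are given as a rotation vector (axis times angle).
In Python, from station import ctrl gives the robot as it stands. The module is installed in compiled form; this text tells all that it offers.
- The arm moves only by the tool drive_tool, never from a script. Its argument "commands" is text: rows parted by semicolons, each of 5 numbers parted by spaces: the closure, from -1 (fully open) to 1 (shut), so that 0 is half open, then the shift along the tool's x, y, z in units of 40 mm (1.0 is 40 mm), then the turn about the tool's x in units of 5 degrees (1.0 is 5 degrees). A call has 1 to 8 rows; each row is the pose to reach, as a shift and turn from the pose commanded when the call began, along the tool's axes at that moment; what a row does not reach only later rows make up. A row lasts 1/12 s, in which the tool goes at most 41.7 mm and 7.16 degrees, less where a joint would pass 70% of its speed; a pose out of reach is approached as far as the arm can. A call with a gripper value outside its range is refused whole. The fingers move at their own pace and stop on an object; "newtons" is the grip in N (left out, the last holds). Time passes only in rows, so rows that repeat a pose let the fingers close. It gives the time, the measured TCP pose, the force and the opening at its end, in the units of the state.
- ctrl.get_obs(): the state, without advancing time (a new reading comes with each control period).
- ctrl.get_image(name): name is "scene" or "top" or "wrist"; returns (picture, depth): 480x640x3 uint8, blue, green, red; 480x640 float32, m along the optical axis (not along the pixel's ray), 0 where there is no reading.
- ctrl.camera_info(name): a dict with "K" (3x3 intrinsics, pixels), "T" (4x4, takes a point from camera to world coordinates). Camera axes: x right, y down, z forward; pixel columns grow to the right and rows downward; lengths in m; the calibration is good to about 2 mm. A picture is of the moment at which its call begins: read the wrist's pose just before it. camera_info takes no time and is no camera call; for the wrist camera it gives the pose at the moment of the call.
- ctrl.finish_job(): hands the job in, once; it reports no verdict.
The state is a dict: "t": time; "q": joint angles; "dq": joint speeds; "effort": joint torques, N m; "tool_pos": TCP position; "tool_rot": TCP orientation; "contact_force": force on the tool from outside, world axes, zero at the start; "wrist_torque": the same for the moment, N m; "opening": finger opening in m.
Only numpy, scipy, OpenCV 4.12 (cv2) and the standard library are available. Lean on these libraries where they do the work, as an engineer would, in place of code of your own. Each camera call takes 0.05 s, during which the arm holds its last target.

## Working session

There is one attempt and no reset: what is moved stays moved. The work goes in short steps, Python scripts to look and compute and a tool call to move; the robot and the scene stay as the last step left them, time stands still between calls to the robot, and variables do not carry over. Pictures are saved under pics/ and viewed, and the job is handed in when it is done.

Besides the shell and the picture viewer there is one more tool, called after "Call:" as name(argument=value, ...) on one line, values as JSON. drive_tool: Moves the arm, as the interface text tells. Its arguments: {"type":"object","properties":{"commands":{"type":"string"},"newtons":{"type":"number"}},"required":["commands"]}

```bash
mkdir -p pics; cat > h.py <<'E'
import numpy as np, cv2
from scipy.spatial.transform import Rotation as R
from station import ctrl
def grab(n,tag):
    info=ctrl.camera_info(n); im,d=ctrl.get_image(n)
    cv2.imwrite(f'pics/{tag}.png',im); np.savez(f'pics/{tag}.npz',im=im,d=d,K=info['K'],T=info['T'])
    return im,d,np.array(info['K']),np.array(info['T'])
def load(tag):
    z=np.load(f'pics/{tag}.npz'); return z['im'],z['d'],z['K'],z['T']
def pts(d,K,T):
    v,u=np.mgrid[:d.shape[0],:d.shape[1]]
    P=np.stack([(u-K[0,2])/K[0,0]*d,(v-K[1,2])/K[1,1]*d,d],-1)
    return P@T[:3,:3].T+T[:3,3]
def ray(u,v,K,T,z):
    r=T[:3,:3]@np.linalg.solve(K,[u,v,1.]); return T[:3,3]+r*(z-T[2,3])/r[2]
def proj(p,K,T):
    c=T[:3,:3].T@(np.asarray(p)-T[:3,3]); q=K@c; return q[:2]/q[2]
def st():
    o=ctrl.get_obs(); print('t',round(o['t'],2),'pos',np.round(o['tool_pos'],4),'F',np.round(o['contact_force'],1),'op',round(o['opening'],4)); print('R\n',np.round(R.from_rotvec(o['tool_rot']).as_matrix(),3)); return o
E
python3 - <<'E'
from h import *
st(); print(ctrl.grip_point_offset)
for n in('scene','top'):
    im,d,K,T=grab(n,n+'0'); print(n,T[:3,3].round(3),T[:3,2].round(2),K[0,0])
E
```

```text
t 0.0 pos [0.2815 0.5573 0.23  ] F [ 0.7  0.4 -0.2] op 0.0853
R
 [[-0.001  0.451  0.893]
 [-0.002  0.893 -0.451]
 [-1.    -0.002 -0.   ]]
0.0187
scene [-0.382 -0.725  0.717] [ 0.66  0.59 -0.46] 546.1768664340487
top [0.306 0.062 1.188] [ 0.17 -0.   -0.99] 482.0546358730046
```

View pics/scene0.png

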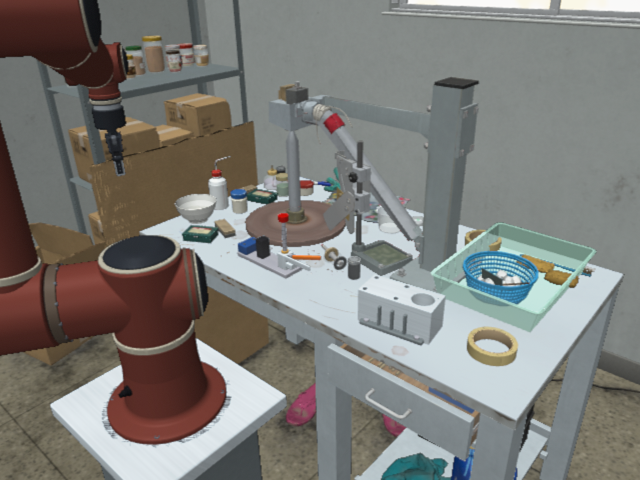

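View pics/top0.png

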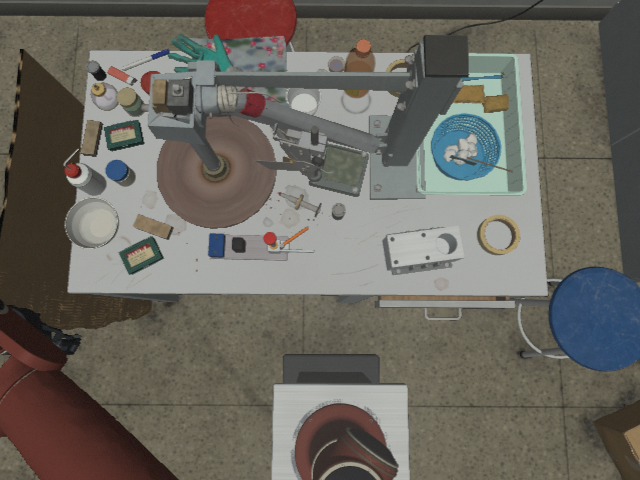

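The scene view shows the gauge at about (270,255) and the housing at (400,308). In the top view, the gauge runs from its blue counterweight (217,246) to the tab end (315,251), with the orange lever open toward (308,230). The housing's bore is at (446,243), and both x axes point roughly along world −y.

```bash
python3 - <<'E'
from h import *
im,d,K,T=load('top0')
cv2.imwrite('pics/c1.png',cv2.resize(im[200:290,190:340],None,fx=5,fy=5,interpolation=cv2.INTER_CUBIC))
cv2.imwrite('pics/c2.png',cv2.resize(im[205:295,370:530],None,fx=5,fy=5,interpolation=cv2.INTER_CUBIC))
P=pts(d,K,T)
def mn(m,name):
    print(name,m.sum(),np.median(P[m],0).round(4))
v,u=np.mgrid[:480,:640]
# housing top
m=(abs(P[...,2]-0.08)<0.006)&(u>370)&(u<475)&(v>215)&(v<280)
c,s,a=cv2.minAreaRect(P[m][:,:2].astype(np.float32)*1000);print('housing top rect',c,s,a,m.sum(),np.median(P[m][:,2]))
m2=(u>430)&(u<465)&(v>225)&(v<262)&(P[...,2]<0.06)&(P[...,2]>0.0)
mn(m2,'bore')
# gauge plate
m=(abs(P[...,2]-0.012)<0.005)&(u>200)&(u<295)&(v>225)&(v<270)
c,s,a=cv2.minAreaRect(P[m][:,:2].astype(np.float32)*1000);print('plate rect',c,s,a,m.sum(),np.median(P[m][:,2]))
hsv=cv2.cvtColor(im,cv2.COLOR_BGR2HSV)
box=(u>195)&(u<330)&(v>215)&(v<275)
mn(box&(hsv[...,0]>105)&(hsv[...,0]<125)&(hsv[...,1]>130),'blue')
mn(box&((hsv[...,0]<5)|(hsv[...,0]>174))&(hsv[...,1]>150),'knob')
mo=box&(hsv[...,0]>6)&(hsv[...,0]<18)&(hsv[...,1]>170)
mn(mo,'lever'); 
uu=u[mo];vv=v[mo];print(uu.min(),vv[uu==uu.min()],uu.max(),vv[uu==uu.max()])
mb=box&(hsv[...,2]<60)&(P[...,2]>0.05)
mn(mb,'handle')
E
```

```text
housing top rect (471.0793151855469, -196.47332763671875) (76.39527893066406, 171.08140563964844) 8.214162826538086 2045 0.07948007016603342
bore 373 [ 0.4862 -0.2612  0.0136]
plate rect (475.5303649902344, 221.39291381835938) (188.1267852783203, 75.178955078125) 83.97783660888672 968 0.01122559725395711
blue 283 [0.4775 0.2986 0.0371]
knob 106 [0.4743 0.1599 0.1586]
lever 50 [0.4995 0.1073 0.0521]
284 [243] 307 [227 228]
handle 145 [0.4743 0.2417 0.0663]
```

View pics/c1.png

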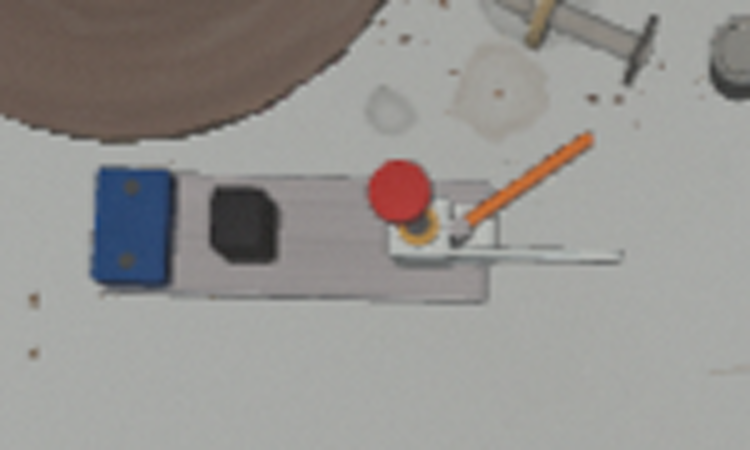

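View pics/c2.png

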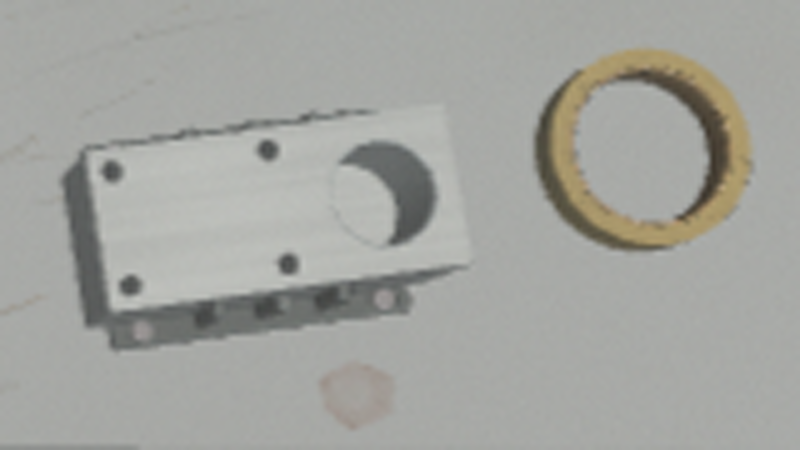

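```bash
python3 - <<'E'
from h import *
im,d,K,T=load('top0')
f=lambda x,y,z:ray(190+(x+.5)/5-.5,200+(y+.5)/5-.5,K,T,z)[:2]
ux=f(176,176,.012);uy=f(490,184,.012);lx=f(172,292,.012);ly=f(487,301,.012)
for a,b in((ux,uy),(lx,ly)):
    e=b-a;print('edge',a.round(4),b.round(4),'yaw',np.degrees(np.arctan2(e[1],e[0])).round(2))
print('width',np.linalg.norm(ux-lx),'end mid',((uy+ly)/2).round(4))
e=((uy-ux)+(ly-lx));e/=np.linalg.norm(e);n=np.array([-e[1],e[0]])
O=(uy+ly)/2-.075*e
print('gauge origin',O.round(4),'x axis',e.round(3)); 
for nm,p in dict(handle=(-.04,0,.068),knob=(.045,0,.156),levertip=(.064+.078*np.cos(.65),.078*np.sin(.65),.053),tab=(.1415,-.0115,.054)).items():
    w=O+p[0]*e+p[1]*n; print(nm,w.round(4),proj([*w,p[2]],K,T).round(1))
hsv=cv2.cvtColor(im,cv2.COLOR_BGR2HSV)
m=((hsv[...,0]<5)|(hsv[...,0]>174))&(hsv[...,1]>150);v,u=np.mgrid[:480,:640];m&=(u>255)&(u<285)&(v>225)&(v<255)
print('knob px',u[m].mean(),v[m].mean(),'cast',ray(u[m].mean(),v[m].mean(),K,T,.156).round(4))
b=[ray(370+x/5,205+y/5,K,T,.08)[:2] for x,y in((332,190),(437,195),(380,141),(386,246))]
print('bore',((b[0]+b[1])/2).round(4),((b[2]+b[3])/2).round(4),np.linalg.norm(b[0]-b[1]),np.linalg.norm(b[2]-b[3]))
P=pts(d,K,T)
bm=np.hypot(P[...,0]-.478,P[...,1]+.246)
q=np.array([P[y,x] for y in range(235,256) for x in range(435,460)]);q=q[(q[:,2]>0)&(np.hypot(q[:,0]-.478,q[:,1]+.246)<.022)&(q[:,2]<.06)];print(np.histogram(q[:,2],bins=20))
E
```

```text
edge [0.5053 0.2835] [0.5025 0.1283] yaw -91.03
edge [0.4476 0.2832] [0.4443 0.1287] yaw -91.21
width 0.05770875935370596 end mid [0.4734 0.1285]
gauge origin [0.4749 0.2035] x axis [-0.019 -1.   ]
handle [0.4757 0.2435] [237.  243.4]
knob [0.474  0.1585] [269.9 238.3]
levertip [0.5196 0.0765] [308.4 226.7]
tab [0.4606 0.0622] [314.2 251.1]
knob px 269.3301886792453 237.79245283018867 cast [0.4751 0.1597 0.156 ]
bore [ 0.4774 -0.2465] [ 0.477  -0.2458] 0.04889716608313902 0.04943031824189798
(array([ 1,  1,  0,  0,  0,  2,  5,  4, 12, 17, 13, 17, 14, 12,  4, 12,  7,
        6,  1,  2]), array([0.00431475, 0.00497501, 0.00563527, 0.00629553, 0.00695579,
       0.00761604, 0.0082763 , 0.00893656, 0.00959682, 0.01025708,
       0.01091734, 0.0115776 , 0.01223785, 0.01289811, 0.01355837,
       0.01421863, 0.01487889, 0.01553915, 0.01619941, 0.01685966,
       0.01751992]))
```

Call:
drive_tool(commands="-1 0 -0.48 0.79 1.29; -1 0 -0.96 1.57 2.57; -1 0 -1.44 2.36 3.86; -1 0 -1.92 3.15 5.14; -1 0 -2.41 3.94 6.43; -1 0 -2.89 4.72 7.72; -1 0 -3.37 5.51 9; -1 0 -3.85 6.3 10.29", newtons=50)

```text
t: 0.77
tool_pos: [0.4376, 0.305, 0.2308]
tool_rot: [1.06, 1.297, -1.061]
contact_force: [1.0, -0.1, -0.3]
opening: 0.0856
```

```bash
python3 - <<'E'
from h import *
o=st(); print(o['q'])
M=R.from_rotvec(o['tool_rot']).as_matrix()
print('units to handle',(M.T@(np.array([.4757,.2437,.13])-o['tool_pos'])/.04).round(3),'yaw',np.degrees(np.arctan2(M[1,1],M[0,1])))
E
```

```text
t 0.77 pos [0.4376 0.305  0.2308] F [ 1.  -0.1 -0.3] op 0.0856
R
 [[-0.001  0.98   0.198]
 [-0.     0.198 -0.98 ]
 [-1.    -0.001  0.   ]]
[ 4.69145248e-01 -1.67166204e-01  1.82465439e+00  4.74679248e-05
  1.48473329e+00  2.69423874e-01]
units to handle [2.52  0.632 1.691] yaw 11.442955042208533
```

Call:
drive_tool(commands="-1 0.2 0.2 0.55 0.9; -1 0.5 0.4 1.1 1.7; -1 0.9 0.63 1.69 2.5; -1 1.25 0.63 1.69 2.5; -1 1.25 0.63 1.69 2.5; -1 1.25 0.63 1.69 2.5")

```text
t: 1.27
tool_pos: [0.4747, 0.2456, 0.1799]
tool_rot: [1.217, 1.205, -1.221]
contact_force: [0.5, 1.4, 0.5]
opening: 0.0851
```

```bash
python3 - <<'E'
from h import *
o=st()
im,d,K,T=grab('wrist','w1'); print(T.round(3))
E
```

```text
t 1.27 pos [0.4747 0.2456 0.1799] F [0.5 1.4 0.5] op 0.0851
R
 [[-0.003  1.    -0.013]
 [-0.001 -0.013 -1.   ]
 [-1.    -0.003  0.001]]
[[ 1.    -0.012 -0.006  0.475]
 [-0.013 -0.962 -0.272  0.315]
 [-0.003  0.272 -0.962  0.323]
 [ 0.     0.     0.     1.   ]]
```

View pics/w1.png

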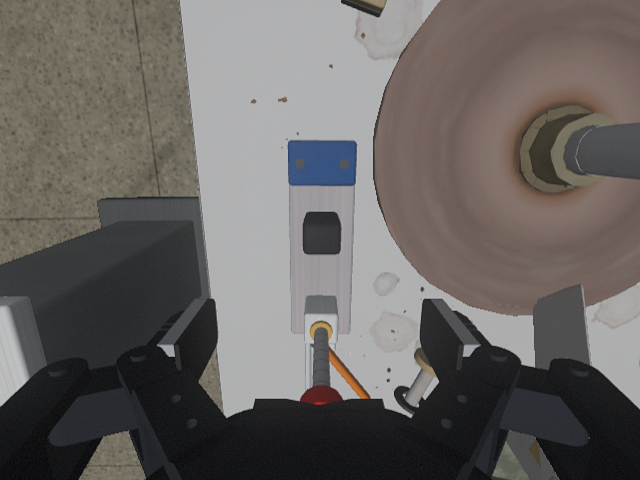

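The wrist view shows the blue counterweight at (322,163), the black handle at (322,233) and the guide at (320,320). All of them line up with the gripper's centre, near column 320.

```bash
python3 - <<'E'
from h import *
im,d,K,T=load('w1')
P=pts(d,K,T); hsv=cv2.cvtColor(im,cv2.COLOR_BGR2HSV); v,u=np.mgrid[:480,:640]
b=(u>280)&(u<360)&(v>130)&(v<340)
m=b&(abs(P[...,2]-.068)<.005)&(hsv[...,2]<70)&(v<262)
c=cv2.minAreaRect(np.stack([u[m],v[m]],1).astype(np.float32));print(c,'handle top centre',ray(*c[0],K,T,.068).round(4),m.sum(), P[m].mean(0).round(4))
m=b&(abs(P[...,2]-.012)<.004)&(v>190)&(v<330)
for lo,hi in((195,215),(310,328)):
    mm=m&(v>=lo)&(v<hi);x0=np.percentile(u[mm],1);x1=np.percentile(u[mm],99);r=(lo+hi)/2
    a=ray(x0,r,K,T,.012);bb=ray(x1,r,K,T,.012);print(a.round(4),bb.round(4),((a+bb)/2).round(4))
m=b&(hsv[...,0]>105)&(hsv[...,0]<125)&(hsv[...,1]>130);print('blue',P[m].mean(0),cv2.minAreaRect(P[m][:,:2].astype(np.float32)*1000))
E
```

```text
((321.5, 237.0), (32.0, 37.0), 90.0) handle top centre [0.4757 0.2482 0.068 ] 1178 [0.4755 0.2478 0.0677]
[0.4464 0.2642 0.012 ] [0.505  0.2635 0.012 ] [0.4757 0.2639 0.012 ]
[0.4442 0.1487 0.012 ] [0.5036 0.148  0.012 ] [0.4739 0.1483 0.012 ]
blue [0.47637793 0.30254976 0.03908984] ((476.3582763671875, 302.4300231933594), (34.147300720214844, 54.592552185058594), 89.20744323730469)
```

Call:
drive_tool(commands="-1 0.9 0.02 0.01 0.07; -1 1.8 0.02 0.01 0.07; -1 2.7 0.02 0.01 0.07; -1 3.4 0.02 0.01 0.07; -1 3.8 0.02 0.01 0.07; -1 3.8 0.02 0.01 0.07; 0 3.8 0.02 0.01 0.07; 1 3.8 0.02 0.01 0.07", newtons=60)

```text
t: 1.98
tool_pos: [0.478, 0.2465, 0.0316]
tool_rot: [1.225, 1.199, -1.219]
contact_force: [0.6, 0.3, 0.6]
opening: 0.0642
```

Call:
drive_tool(commands="1 0 0 0 0; 1 0 0 0 0; 1 0 0 0 0; 1 0 0 0 0; 1 0 0 0 0; 1 0 0 0 0")

```text
t: 2.48
tool_pos: [0.4773, 0.2459, 0.0313]
tool_rot: [1.225, 1.2, -1.222]
contact_force: [-4.0, -1.1, 7.4]
opening: 0.0294
```

```bash
python3 - <<'E'
from h import *
o=st()
im,d,K,T=grab('wrist','w2')
E
```

```text
t 2.48 pos [0.4773 0.2459 0.0313] F [-4.  -1.1  7.4] op 0.0294
R
 [[ 0.001  1.    -0.019]
 [ 0.001 -0.019 -1.   ]
 [-1.     0.001 -0.001]]
```

View pics/w2.png

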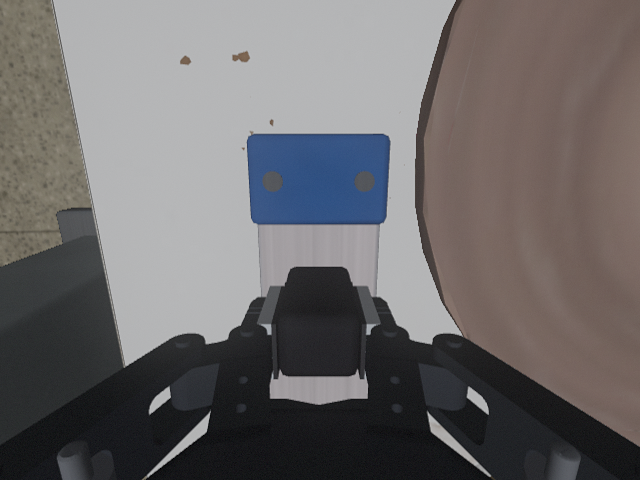

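Call:
drive_tool(commands="1 -0.2 0 0 0; 1 -0.6 0 0 0; 1 -1.1 0 0 0; 1 -1.6 0 0 0; 1 -2.1 0 0 0; 1 -2.6 0 0 0; 1 -2.8 0 0 0; 1 -2.8 0 0 0")

```text
t: 3.2
tool_pos: [0.4774, 0.2455, 0.143]
tool_rot: [1.226, 1.198, -1.221]
contact_force: [0.4, 0.9, -8.1]
opening: 0.0293
```

```bash
python3 - <<'E'
from h import *
o=st()
im,d,K,T=grab('scene','s2');im2=cv2.resize(im[170:330,200:480],None,fx=2.5,fy=2.5);cv2.imwrite('pics/s2c.png',im2)
M=R.from_rotvec(o['tool_rot']).as_matrix()
print('units to target',(M.T@(np.array([.466,-.1618,o['tool_pos'][2]])-o['tool_pos'])/.04).round(3),'yaw',np.degrees(np.arctan2(M[1,1],M[0,1])))
E
```

```text
t 3.2 pos [0.4774 0.2455 0.143 ] F [ 0.4  0.9 -8.1] op 0.0293
R
 [[ 0.003  1.    -0.019]
 [ 0.001 -0.019 -1.   ]
 [-1.     0.003 -0.001]]
units to target [-0.011 -0.087 10.186] yaw -1.105754385644605
```

View pics/s2c.png

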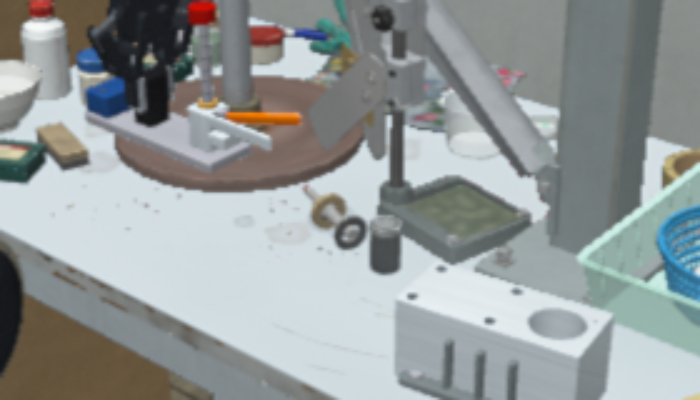

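The scene view shows the gauge hanging level, with its plate around crop (170,140), the lever open and the probe still up.

Call:
drive_tool(commands="1 0 0 0.3 0; 1 0 0 0.9 0; 1 0 0 1.6 0; 1 0 0 2.3 0; 1 0 0 3.0 0; 1 0 -0.02 3.7 0; 1 0 -0.04 4.4 0; 1 0 -0.05 5.1 0")

```text
t: 3.92
tool_pos: [0.4684, 0.0397, 0.1386]
tool_rot: [1.221, 1.203, -1.227]
contact_force: [-0.1, -0.2, -7.8]
opening: 0.0293
```

Call:
drive_tool(commands="1 0 0 0.7 -0.2; 1 0 0 1.4 -0.5; 1 0 -0.02 2.1 -0.8; 1 0 -0.02 2.8 -1.1; 1 0 -0.03 3.5 -1.4; 1 0 -0.04 4.2 -1.6; 1 0 -0.04 4.8 -1.76; 1 0 -0.04 5.08 -1.76")

```text
t: 4.58
tool_pos: [0.4631, -0.1643, 0.139]
tool_rot: [1.11, 1.272, -1.114]
contact_force: [0.0, 0.4, -8.3]
opening: 0.0294
```

Call:
drive_tool(commands="1 0 0 0 0; 1 0 0 0 0; 1 0 0 0 0")

```text
t: 4.83
tool_pos: [0.4642, -0.1608, 0.1399]
tool_rot: [1.11, 1.273, -1.11]
contact_force: [0.5, 0.2, -8.3]
opening: 0.0294
```

```bash
python3 - <<'E'
from h import *
o=st()
im,d,K,T=grab('top','t3');cv2.imwrite('pics/t3c.png',cv2.resize(im[190:310,350:510],None,fx=5,fy=5,interpolation=cv2.INTER_CUBIC))
im,d,K,T=grab('scene','s3');cv2.imwrite('pics/s3c.png',cv2.resize(im[180:360,300:520],None,fx=3,fy=3,interpolation=cv2.INTER_CUBIC))
im,d,K,T=grab('wrist','w3')
M=R.from_rotvec(o['tool_rot']).as_matrix()
print('units to target',(M.T@(np.array([.466,-.1618,o['tool_pos'][2]])-o['tool_pos'])/.04).round(3),'yaw',np.degrees(np.arctan2(M[1,1],M[0,1])))
E
```

```text
t 4.83 pos [ 0.4642 -0.1608  0.1399] F [ 0.5  0.2 -8.3] op 0.0294
R
 [[-0.002  0.991  0.134]
 [ 0.002  0.134 -0.991]
 [-1.    -0.002 -0.002]]
units to target [-0.     0.042  0.031] yaw 7.706243629922921
```

View pics/t3c.png

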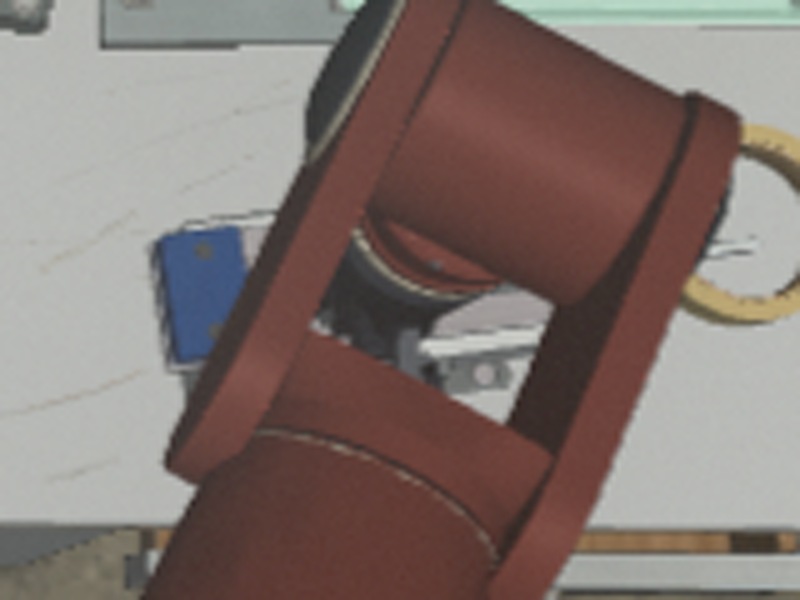

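View pics/s3c.png

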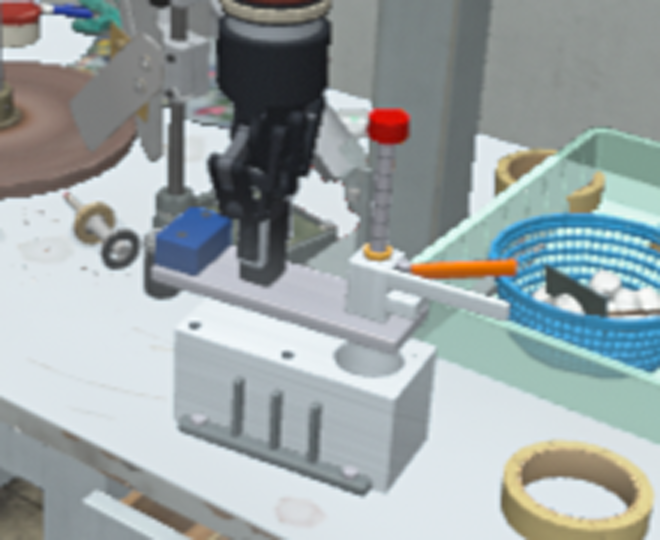

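View pics/w3.png

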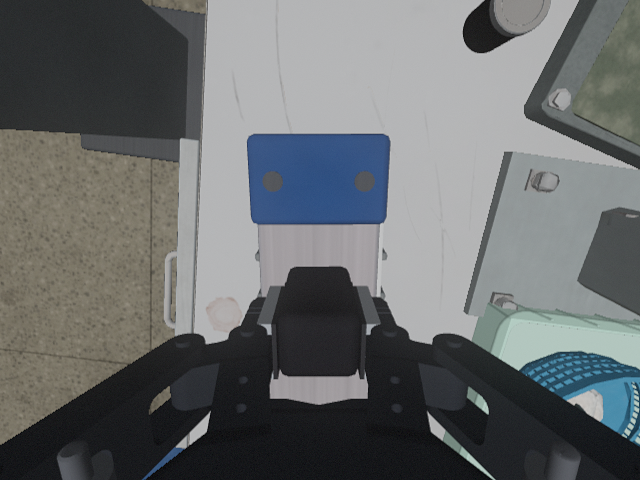

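```bash
python3 - <<'E'
from h import *
im,d,K,T=load('w3');P=pts(d,K,T)
for r in (230,245,260,275):
    row=P[r,245:395];z=row[:,2]
    segs=[(245+i,round(float(z[i]),3)) for i in range(0,150) if i and abs(z[i]-z[i-1])>.012]
    print(r,segs)
    
o=np.array([.4642,-.1608])
h=np.radians(-82.3);hx=np.array([np.cos(h),np.sin(h)]);hy=np.array([-hx[1],hx[0]])
m=(abs(P[...,2]-.08)<.006);m[300:]=0;v,u=np.mgrid[:480,:640];m&=(u>240)&(u<400)&(v>200)
q=P[m][:,:2]-[.4711,-.1965];print(m.sum(),'housing coords y',np.percentile(q@hy,[0,5,50,95,100]),'x',np.percentile(q@hx,[0,50,100]))
s=load('scene0' if 0 else 's3');im,d,K,T=s
hsv=cv2.cvtColor(im,cv2.COLOR_BGR2HSV);m=((hsv[...,0]<5)|(hsv[...,0]>174))&(hsv[...,1]>150);m&=(u>415)&(u<445)&(v>205)&(v<235)
print('knob',u[m].mean(),v[m].mean(),P[0,0]*0,ray(u[m].mean(),v[m].mean(),K,T,.109+.148).round(4))
# calibrate the same method on initial
im,d,K,T=load('scene0');hsv=cv2.cvtColor(im,cv2.COLOR_BGR2HSV);m=((hsv[...,0]<5)|(hsv[...,0]>174))&(hsv[...,1]>150);m&=(u>270)&(u<295)&(v>205)&(v<230)
print('knob0',ray(u[m].mean(),v[m].mean(),K,T,.148).round(4))
# bore in scene
P=pts(d,K,T);m=(abs(P[...,2]-.08)<.006)&(u>350)&(u<450)&(v>270)&(v<345);print(cv2.minAreaRect(P[m][:,:2].astype(np.float32)*1000))
cv2.imwrite('pics/s0c.png',cv2.resize(im[270:350,350:450],None,fx=6,fy=6,interpolation=cv2.INTER_CUBIC))
E
```

```text
230 [(258, 0.122), (260, 0.284), (261, 0.121), (379, 0.08), (383, -0.001)]
245 [(259, 0.122), (379, 0.081), (383, 0.001)]
260 [(257, 0.058), (260, 0.121), (262, 0.284), (263, 0.121), (337, 0.284), (338, 0.121), (378, 0.08), (382, -0.001)]
275 [(260, 0.12), (377, 0.08), (381, -0.001)]
298 housing coords y [0.03425452 0.03440776 0.03555042 0.03671685 0.03702454] x [-0.06208862 -0.03831675 -0.01358512]
knob 429.0 221.42253521126761 [ 0.  0. -0.] [ 0.48   -0.2413  0.257 ]
knob0 [0.479  0.1677 0.148 ]
((467.876708984375, -194.59060668945312), (84.43282318115234, 171.8112335205078), 8.968618392944336)
```

View pics/s0c.png

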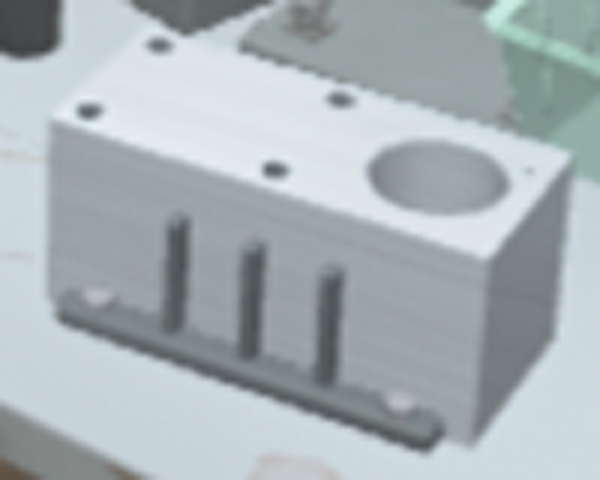

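```bash
python3 - <<'E'
from h import *
im,d,K,T=load('scene0')
print('bore scene',ray(422.9,299.1,K,T,.08))
P=[ray(350+x/6,270+y/6,K,T,.08)[:2] for x,y in((50,118),(488,262),(572,157),(150,32))]
print(np.round(P,4)); e=P[1]-P[0];print(np.degrees(np.arctan2(e[1],e[0])),np.linalg.norm(e)); e=P[2]-P[3];print(np.degrees(np.arctan2(e[1],e[0])),np.linalg.norm(e))
im,d,K,T=load('top0')
c=[ray(370+x/5,205+y/5,K,T,.08)[:2] for x,y in((85,149),(442,103),(470,263),(108,312))]
for a,b in((0,1),(3,2)):
    e=c[b]-c[a];print('top',np.degrees(np.arctan2(e[1],e[0])),np.linalg.norm(e))
print(np.mean(c,0))
E
```

```text
bore scene [ 0.4747224  -0.24462497  0.08      ]
[[ 0.4179 -0.1178]
 [ 0.44   -0.2857]
 [ 0.5143 -0.275 ]
 [ 0.4896 -0.11  ]]
-82.51096111801805 0.16935205527573452
-81.46110892434784 0.16682791807756397
top -82.12852495104693 0.16936321434415114
top -81.86854070286611 0.1699946742352387
[ 0.47050025 -0.19598934]
```

Call:
drive_tool(commands="1 0.2 0.03 0.02 -0.06; 1 0.4 0.03 0.02 -0.06; 1 0.55 0.03 0.02 -0.06; 1 0.63 0.03 0.02 -0.06; 1 0.66 0.03 0.02 -0.06; 1 0.68 0.03 0.02 -0.06; 1 0.7 0.03 0.02 -0.06; 1 0.7 0.03 0.02 -0.06")

```text
t: 5.65
tool_pos: [0.4665, -0.1625, 0.1135]
tool_rot: [1.106, 1.272, -1.106]
contact_force: [0.1, -0.1, -7.5]
opening: 0.029
```

Call:
drive_tool(commands="1 0 0 0 0; 1 0 0 0 0; 1 0 0 0 0")

```text
t: 5.9
tool_pos: [0.4666, -0.1625, 0.1136]
tool_rot: [1.106, 1.271, -1.106]
contact_force: [0.1, 0.3, -6.9]
opening: 0.0296
```

Call:
drive_tool(commands="1 0.03 0 0 0; 1 0.06 0 0 0; 1 0.06 0 0 0; 1 0.06 0 0 0")

```text
t: 6.23
tool_pos: [0.4666, -0.1626, 0.1114]
tool_rot: [1.106, 1.271, -1.106]
contact_force: [-1.7, 0.1, -3.5]
opening: 0.0299
```

```bash
python3 - <<'E'
from h import *
o=st()
im,d,K,T=grab('scene','s4');cv2.imwrite('pics/s4c.png',cv2.resize(im[180:360,320:500],None,fx=3.3,fy=3.3,interpolation=cv2.INTER_CUBIC))
E
```

```text
t 6.23 pos [ 0.4666 -0.1626  0.1114] F [-1.7  0.1 -3.5] op 0.0299
R
 [[ 0.     0.99   0.139]
 [-0.     0.139 -0.99 ]
 [-1.     0.     0.   ]]
```

View pics/s4c.png

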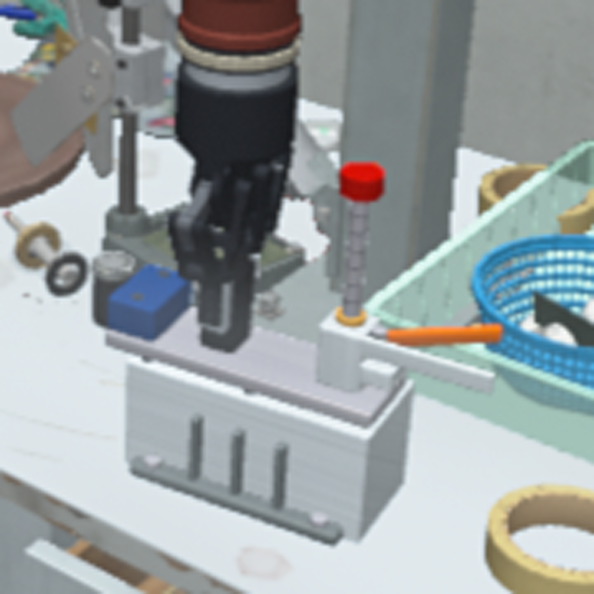

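The gauge is over the housing and just touching: the plate is flush with the top, its right end sits slightly short of the housing's end, and the lever is open. I'll lower it a little more and release.

Call:
drive_tool(commands="1 0.04 0 0 0; 1 0.04 0 0 0; 1 0.04 0 0 0; 0.6 0.04 0 0 0; 0 0.04 0 0 0; -0.5 0.04 0 0 0; -1 0.04 0 0 0; -1 0.04 0 0 0")

```text
t: 6.95
tool_pos: [0.467, -0.1627, 0.11]
tool_rot: [1.106, 1.27, -1.105]
contact_force: [-0.8, 0.6, 0.1]
opening: 0.0761
```

Call:
drive_tool(commands="-1 0 0 0 0; -1 0 0 0 0; -1 0 0 0 0; -1 -0.3 0 0 0; -1 -0.9 0 0 0; -1 -1.8 0 0 0; -1 -2.7 0 0 0; -1 -3.6 0 0 0")

```text
t: 7.62
tool_pos: [0.4661, -0.1622, 0.2556]
tool_rot: [1.106, 1.272, -1.106]
contact_force: [0.0, -1.0, -0.4]
opening: 0.0853
```

Call:
drive_tool(commands="-1 -0.6 0 -0.9 0; -1 -0.6 0 -1.8 0; -1 -0.6 0 -1.8 0; -1 -0.6 0 -1.8 0")

```text
t: 7.95
tool_pos: [0.4566, -0.0901, 0.279]
tool_rot: [1.104, 1.27, -1.103]
contact_force: [0.3, 1.0, -0.9]
opening: 0.0854
```

```bash
python3 - <<'E'
from h import *
o=st()
im,d,K,T=grab('scene','s5');cv2.imwrite('pics/s5c.png',cv2.resize(im[180:360,320:500],None,fx=3.3,fy=3.3,interpolation=cv2.INTER_CUBIC))
im,d,K,T=grab('wrist','w5')
E
```

```text
t 7.95 pos [ 0.4566 -0.0901  0.279 ] F [ 0.3  1.  -0.9] op 0.0854
R
 [[ 0.003  0.99   0.142]
 [-0.001  0.142 -0.99 ]
 [-1.     0.002  0.002]]
```

View pics/s5c.png

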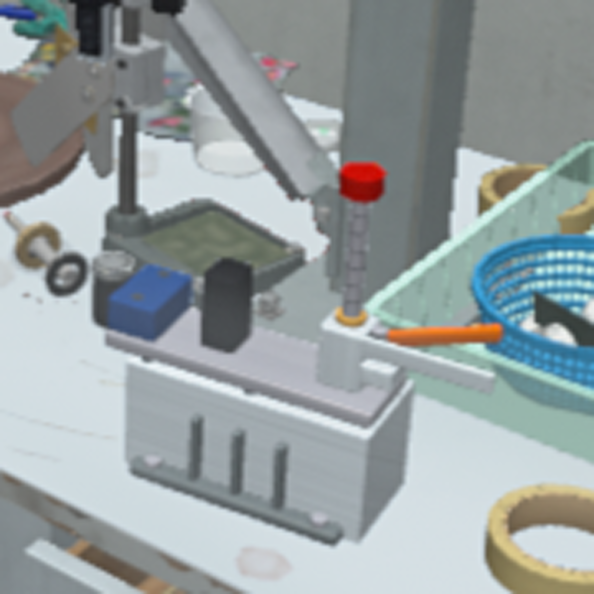

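View pics/w5.png

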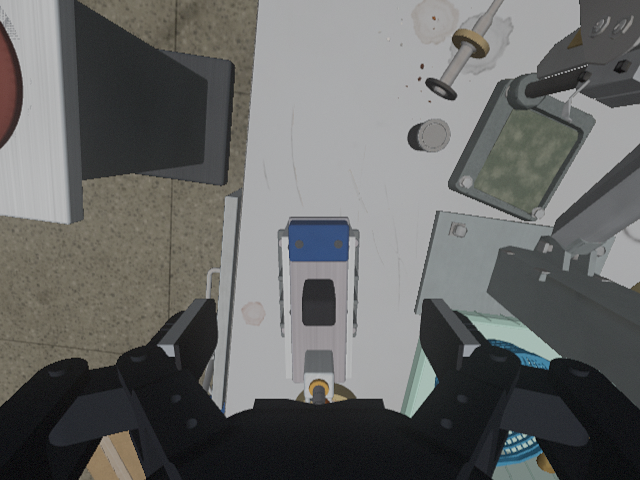

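```bash
python3 - <<'E'
from h import *
im,d,K,T=load('w5');P=pts(d,K,T);v,u=np.mgrid[:480,:640]
b=(u>270)&(u<365)&(v>210)&(v<385)
E=[]
for r in range(270,380,12):
    row=np.where(b[r]&(abs(P[r,:,2]-.092)<.005))[0]; hr=np.where(b[r]&(abs(P[r,:,2]-.08)<.005))[0]
    a,c=ray(row.min()-.5,r,K,T,.092),ray(row.max()+.5,r,K,T,.092)
    E.append((a+c)/2); print(r,a[:2].round(4),c[:2].round(4),np.linalg.norm(a-c).round(4), hr.min() if len(hr) else None, ray(hr.min()-.5,r,K,T,.08)[:2].round(4),ray(hr.max()+.5,r,K,T,.08)[:2].round(4))
E=np.array(E);p=np.polyfit(E[:,1],E[:,0],1);print('x=',p,'yaw',-90-np.degrees(np.arctan(p[0])), 'x at y=-.1627',np.polyval(p,-.1627))
m=b&(abs(P[...,2]-.148)<.004)&(v>270)&(v<330);print('handle top',P[m].mean(0),m.sum(),np.percentile(P[m][:,1],[2,98]))
m=b&(abs(P[...,2]-.092)<.004);print('plate y min',np.percentile(P[m][:,1],[0.5]))
o=ctrl.get_obs()
im,d,K,T=grab('top','t5');cv2.imwrite('pics/t5c.png',cv2.resize(im[190:310,350:510],None,fx=5,fy=5,interpolation=cv2.INTER_CUBIC))
E
```

```text
270 [ 0.4335 -0.146 ] [ 0.4921 -0.1378] 0.0593 283 [ 0.4257 -0.1516] [ 0.5012 -0.141 ]
282 [ 0.435  -0.1591] [ 0.4943 -0.1508] 0.0599 283 [ 0.4272 -0.1651] [ 0.5024 -0.1546]
294 [ 0.4366 -0.1724] [ 0.4965 -0.164 ] 0.0605 283 [ 0.4288 -0.179 ] [ 0.5048 -0.1683]
306 [ 0.4392 -0.1859] [ 0.4977 -0.1777] 0.059 284 [ 0.4314 -0.1929] [ 0.5061 -0.1825]
318 [ 0.4409 -0.1998] [ 0.4999 -0.1915] 0.0596 284 [ 0.4331 -0.2074] [ 0.5085 -0.1968]
330 [ 0.4426 -0.214 ] [ 0.5022 -0.2056] 0.0603 285 [ 0.4358 -0.2219] [ 0.5109 -0.2114]
342 [ 0.4453 -0.2284] [ 0.5035 -0.2202] 0.0587 285 [ 0.4375 -0.237 ] [ 0.5123 -0.2265]
354 [ 0.4471 -0.2432] [ 0.5059 -0.2349] 0.0594 285 [ 0.4393 -0.2523] [ 0.5149 -0.2417]
366 [ 0.4489 -0.2583] [ 0.5084 -0.25  ] 0.06 286 [ 0.4422 -0.2679] [ 0.5175 -0.2573]Traceback (most recent call last):
  File "<stdin>", line 8, in <module>
    return umr_minimum(a, axis, None, out, keepdims, initial, where)
ValueError: zero-size array to reduction operation minimum which has no identity
```

The gauge's centre line lies within 0.5 mm of the housing's, with a yaw of −82.0° against −81.7°. Next I'll move over the knob with the fingers shut.

Call:
drive_tool(commands="0 0 0 0.5 0; 1 0 0 1.2 0; 1 0 -0.01 2 0; 1 0 -0.02 2.8 0; 1 0 -0.03 3.5 0; 1 0 -0.03 3.95 0; 1 0 -0.03 3.95 0; 1 0 -0.03 3.95 0", newtons=40)

```text
t: 8.72
tool_pos: [0.4765, -0.2491, 0.2761]
tool_rot: [1.108, 1.273, -1.109]
contact_force: [-0.9, -0.3, 0.4]
opening: 0.0002
```

Call:
drive_tool(commands="1 0.2 0 0 0; 1 0.4 0 0 0; 1 0.6 0 0 0; 1 0.7 0 0 0; 1 0.8 0 0 0; 1 0.8 0 0 0; 1 0.8 0 0 0")

```text
t: 9.3
tool_pos: [0.4771, -0.2474, 0.2451]
tool_rot: [1.105, 1.273, -1.106]
contact_force: [-0.6, -0.8, 0.3]
opening: -0.0001
```

```bash
python3 - <<'E'
from h import *
o=st()
im,d,K,T=grab('scene','s6');cv2.imwrite('pics/s6c.png',cv2.resize(im[180:360,320:500],None,fx=3.3,fy=3.3,interpolation=cv2.INTER_CUBIC))
im,d,K,T=grab('wrist','w6')
E
```

```text
t 9.3 pos [ 0.4771 -0.2474  0.2451] F [-0.6 -0.8  0.3] op -0.0001
R
 [[-0.    0.99  0.14]
 [ 0.    0.14 -0.99]
 [-1.   -0.   -0.  ]]
```

View pics/s6c.png

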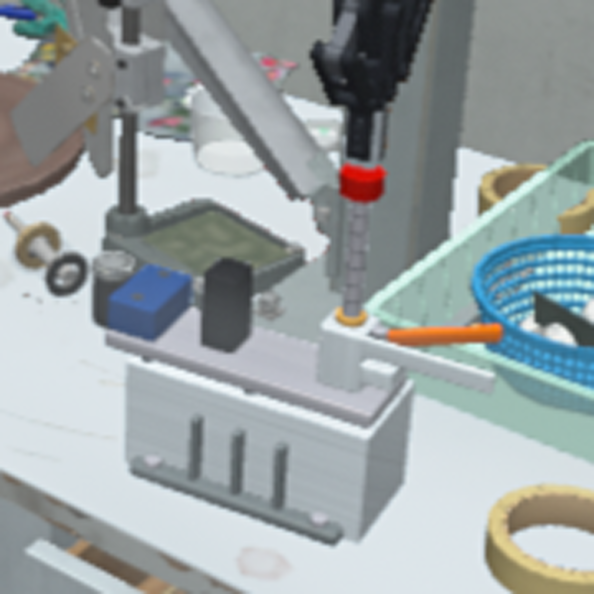

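View pics/w6.png

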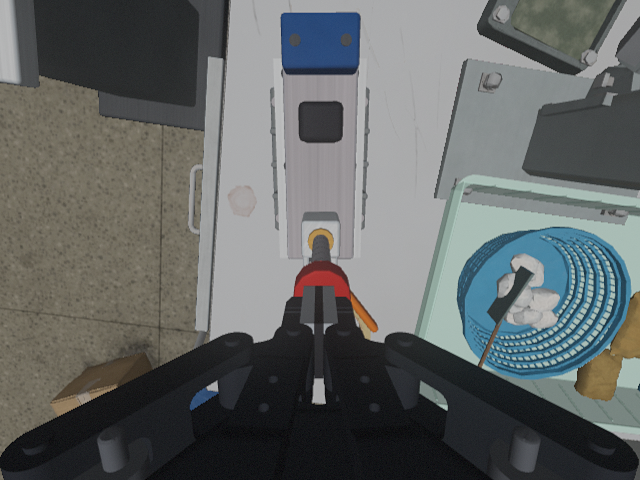

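Call:
drive_tool(commands="1 0.08 0 0 0; 1 0.16 0 0 0; 1 0.24 0 0 0; 1 0.32 0 0 0; 1 0.4 0 0 0; 1 0.48 0 0 0; 1 0.56 0 0 0; 1 0.64 0 0 0")

```text
t: 10.07
tool_pos: [0.4774, -0.2479, 0.2196]
tool_rot: [1.106, 1.271, -1.106]
contact_force: [1.2, -0.9, 1.9]
opening: 0.0001
```

Call:
drive_tool(commands="1 0.08 0 0 0; 1 0.16 0 0 0; 1 0.24 0 0 0; 1 0.32 0 0 0; 1 0.35 0 0 0; 1 0.35 0 0 0")

```text
t: 10.57
tool_pos: [0.4766, -0.2474, 0.2048]
tool_rot: [1.106, 1.274, -1.106]
contact_force: [0.5, -0.1, 0.4]
opening: 0.0
```

Call:
drive_tool(commands="1 0.05 0 0 0; 1 0.1 0 0 0; 1 0.15 0 0 0; 1 0.2 0 0 0")

```text
t: 10.9
tool_pos: [0.4768, -0.2475, 0.1973]
tool_rot: [1.106, 1.273, -1.106]
contact_force: [-2.3, 1.8, 1.4]
opening: -0.0002
```

Call:
drive_tool(commands="1 0.05 0 0 0; 1 0.1 0 0 0; 1 0.15 0 0 0; 1 0.2 0 0 0")

```text
t: 11.23
tool_pos: [0.4771, -0.2477, 0.1894]
tool_rot: [1.106, 1.272, -1.106]
contact_force: [-1.7, 1.3, 1.9]
opening: 0.0002
```

Call:
drive_tool(commands="1 0.05 0 0 0; 1 0.1 0 0 0; 1 0.15 0 0 0; 1 0.2 0 0 0")

```text
t: 11.57
tool_pos: [0.4772, -0.2477, 0.1815]
tool_rot: [1.106, 1.272, -1.106]
contact_force: [-1.7, 0.4, 2.8]
opening: 0.0003
```

Call:
drive_tool(commands="1 0.04 0 0 0; 1 0.08 0 0 0; 1 0.12 0 0 0")

```text
t: 11.82
tool_pos: [0.4772, -0.2477, 0.1768]
tool_rot: [1.106, 1.272, -1.106]
contact_force: [-0.8, 1.7, 1.6]
opening: 0.0003
```

Call:
drive_tool(commands="1 0.03 0 0 0; 1 0.06 0 0 0; 1 0.06 0 0 0")

```text
t: 12.07
tool_pos: [0.4772, -0.2478, 0.1742]
tool_rot: [1.106, 1.272, -1.106]
contact_force: [0.4, 0.1, -0.7]
opening: 0.0
```

Call:
drive_tool(commands="1 0.03 0 0 0; 1 0.06 0 0 0; 1 0.06 0 0 0")

```text
t: 12.32
tool_pos: [0.4773, -0.2478, 0.172]
tool_rot: [1.106, 1.272, -1.106]
contact_force: [0.1, 0.4, 0.9]
opening: 0.0
```

Call:
drive_tool(commands="1 0.03 0 0 0; 1 0.05 0 0 0; 1 0.05 0 0 0")

```text
t: 12.57
tool_pos: [0.4773, -0.2478, 0.17]
tool_rot: [1.106, 1.272, -1.106]
contact_force: [-0.0, 0.4, 1.3]
opening: -0.0
```

```bash
python3 - <<'E'
from h import *
im,d,K,T=load('top0');P=pts(d,K,T)
v,u=np.mgrid[:480,:640]
for nm,(cx,cy,r) in dict(bore=(.4773,-.246,.018),).items():
    m=(np.hypot(P[...,0]-cx,P[...,1]-cy)<r)&(P[...,2]<.05)&(u>430)&(u<462)&(v>228)&(v<260);print(nm,m.sum(),np.median(P[m][:,2]),P[m][:,2].std())
    for s in range(436,460,4):
        mm=m&(u>=s)&(u<s+4); print(s,mm.sum(),np.median(P[mm][:,2]) if mm.any() else 0)
m=(abs(P[...,2]-.08)<.01)&(u>395)&(u<425)&(v>238)&(v<258);print('top',np.median(P[m][:,2]))
m=(abs(P[...,2])<.01)&(u>470)&(u<478)&(v>240)&(v<280);print('bench',np.median(P[m][:,2]))
m=(abs(P[...,2])<.01)&(u>340)&(u<375)&(v>240)&(v<280);print('bench',np.median(P[m][:,2]))
m=(abs(P[...,2]-.156)<.01)&(u>260)&(u<280)&(v>230)&(v<246);print('knob top at start',np.median(P[m][:,2]),m.sum())
E
```

```text
bore 96 0.012179054200885275 0.0021607945760915665
436 27 0.011973351563996593
440 44 0.012044032356142043
444 25 0.012498817812023777
448 0 0
452 0 0
456 0 0
top 0.07964945182123373
bench -0.0006900096168490633
bench -0.0009337237198061565
knob top at start 0.15833574976445042 134
```

Call:
drive_tool(commands="1 0.025 0 0 0; 1 0.05 0 0 0")

```text
t: 12.73
tool_pos: [0.4773, -0.2478, 0.1683]
tool_rot: [1.106, 1.271, -1.106]
contact_force: [-0.9, 0.2, 3.0]
opening: 0.0
```

Call:
drive_tool(commands="1 0.025 0 0 0; 1 0.05 0 0 0")

```text
t: 12.9
tool_pos: [0.4773, -0.2478, 0.1663]
tool_rot: [1.106, 1.272, -1.106]
contact_force: [0.4, 0.2, 3.6]
opening: -0.0001
```

Call:
drive_tool(commands="1 0.025 0 0 0; 1 0.025 0 0 0; 1 0.025 0 0 0")

```text
t: 13.15
tool_pos: [0.4773, -0.2478, 0.1651]
tool_rot: [1.106, 1.272, -1.106]
contact_force: [0.0, -0.2, 2.7]
opening: -0.0004
```

```bash
python3 - <<'E'
from h import *
o=st()
for i in range(3):
    ctrl.get_image('top');o=ctrl.get_obs();print(o['contact_force'].round(2) if hasattr(o['contact_force'],'round') else o['contact_force'],o['tool_pos'][2])
im,d,K,T=grab('scene','s7');cv2.imwrite('pics/s7c.png',cv2.resize(im[180:360,320:500],None,fx=3.3,fy=3.3,interpolation=cv2.INTER_CUBIC))
E
```

```text
t 13.15 pos [ 0.4773 -0.2478  0.1651] F [ 0.  -0.2  2.7] op -0.0004
R
 [[ 0.     0.99   0.139]
 [-0.     0.139 -0.99 ]
 [-1.     0.     0.   ]]
[ 0.36 -0.67  2.11] 0.1650804774662351
[ 0.22 -0.53  2.48] 0.16509244849210883
[0.34 0.09 2.49] 0.1650978916959028
```

View pics/s7c.png

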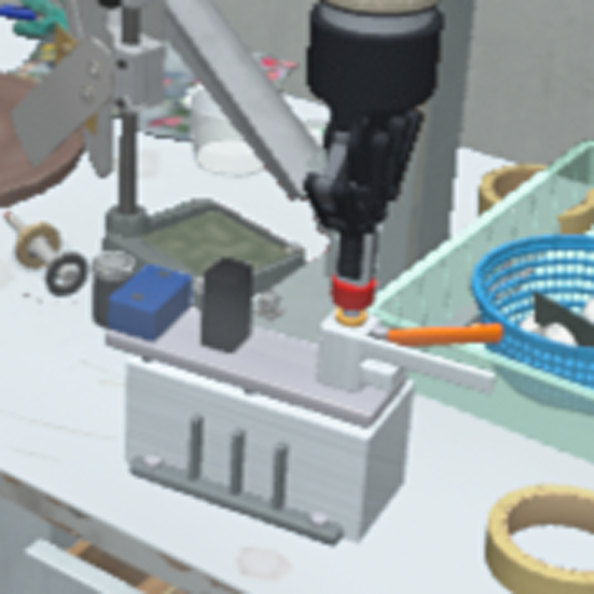

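Call:
drive_tool(commands="1 0.015 0 0 0; 1 0.015 0 0 0; 1 0.015 0 0 0; 1 0.015 0 0 0")

```text
t: 13.68
tool_pos: [0.4773, -0.2478, 0.1647]
tool_rot: [1.106, 1.272, -1.106]
contact_force: [0.4, 0.6, 2.9]
opening: -0.0002
```

Call:
drive_tool(commands="1 0.015 0 0 0; 1 0.015 0 0 0; 1 0.015 0 0 0; 1 0.015 0 0 0")

```text
t: 14.02
tool_pos: [0.4773, -0.2478, 0.164]
tool_rot: [1.106, 1.272, -1.106]
contact_force: [0.7, -0.5, 4.3]
opening: -0.0001
```

Static force rose 2.4 → 2.9 → 4.3 N as I pressed down. With the camera's bore-floor height, that means the feeler is about 4–5 mm in. Next I'll retreat straight up and check the knob stays put, along with the clearance to the tray.

Call:
drive_tool(commands="1 -0.03 0 0 0; 1 -0.1 0 0 0; 1 -0.4 0 0 0; 1 -0.9 0 0 0; 1 -1.6 0 0 0; -1 -2.2 0 0 0; -1 -2.2 0 0 0; -1 -2.2 0 0 0")

```text
t: 14.68
tool_pos: [0.478, -0.2483, 0.2546]
tool_rot: [1.105, 1.268, -1.105]
contact_force: [-0.1, -0.0, -0.1]
opening: 0.0357
```

```bash
python3 - <<'E'
from h import *
o=st()
im,d,K,T=grab('scene','s8');cv2.imwrite('pics/s8c.png',cv2.resize(im[180:360,320:500],None,fx=3.3,fy=3.3,interpolation=cv2.INTER_CUBIC))
v,u=np.mgrid[:480,:640]
for t in('s7','s8'):
    im,d,K,T=load(t);hsv=cv2.cvtColor(im,cv2.COLOR_BGR2HSV);m=((hsv[...,0]<5)|(hsv[...,0]>174))&(hsv[...,1]>150)&(u>400)&(u<450)&(v>225)&(v<290)
    print(t,u[m].min(),u[m].max(),v[m].min(),v[m].max(),v[m].mean(), np.median(pts(d,K,T)[m],0).round(4))
im,d,K,T=load('top0');P=pts(d,K,T)
m=(P[...,2]>.03)&(P[...,1]<-.29)&(P[...,1]>-.40)&(P[...,0]<.75)&(P[...,0]>.5)
for x in np.arange(.5,.7,.01):
    mm=m&(P[...,0]>=x)&(P[...,0]<x+.01); print(round(x,2),mm.sum(),P[mm][:,2].max().round(3) if mm.any() else '')
M=R.from_rotvec(o['tool_rot']).as_matrix()
print((M.T@(np.array([.5085,-.3230,.17])-o['tool_pos'])/.04).round(3))
E
```

```text
t 14.68 pos [ 0.478  -0.2483  0.2546] F [-0.1 -0.  -0.1] op 0.0357
R
 [[ 0.003  0.99   0.139]
 [-0.002  0.139 -0.99 ]
 [-1.     0.003  0.003]]
s7 421 432 265 273 268.85333333333335 [ 0.4664 -0.2517  0.1594]
s8 421 432 262 273 267.4227642276423 [ 0.4692 -0.2495  0.1619]
0.5 0 
0.51 0 
0.52 0 
0.53 0 
0.54 0 
0.55 0 
0.56 0 
0.57 0 
0.58 0 
0.59 1 0.068
0.6 181 0.07
0.61 0 
0.62 0 
0.63 27 0.074
0.64 34 0.102
0.65 45 0.098
0.66 44 0.087
0.67 52 0.075
0.68 118 0.074
0.69 67 0.071
[2.122 0.49  1.95 ]
```

View pics/s8c.png

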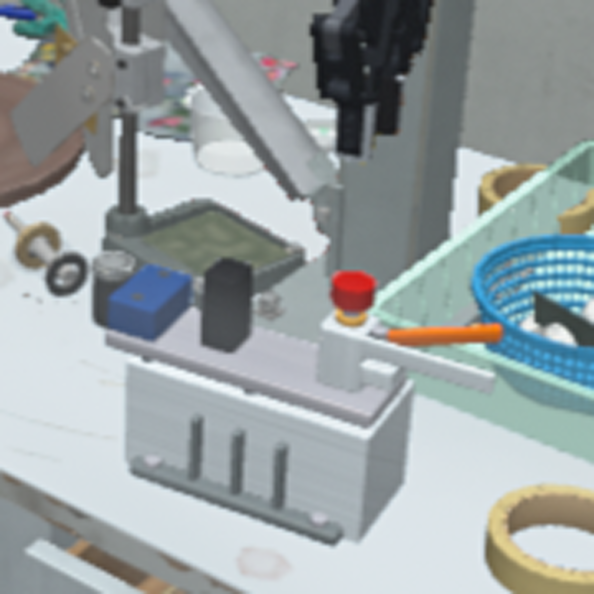

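The knob stayed down after release: its lower edge is still at row 273, and the lever is still open. Next I'll move to the lever end.

Call:
drive_tool(commands="-1 0 0.15 0.6 0; -1 0 0.3 1.3 0; -1 0.2 0.49 1.95 0; -1 0.7 0.49 1.95 0; -1 1.3 0.49 1.95 0; -1 1.8 0.49 1.95 0; -1 1.8 0.49 1.95 0; -1 1.8 0.49 1.95 0")

```text
t: 15.4
tool_pos: [0.5059, -0.3211, 0.1769]
tool_rot: [1.107, 1.278, -1.107]
contact_force: [0.2, 0.2, 0.1]
opening: 0.0854
```

```bash
python3 - <<'E'
from h import *
o=st();print(o['q'].round(2) if hasattr(o['q'],'round') else o['q'])
im,d,K,T=grab('wrist','w9')
G=np.array([.4713,-.2020]);h=np.radians(-82.0);ex=np.array([np.cos(h),np.sin(h)]);ey=np.array([-ex[1],ex[0]])
q=np.array(o['tool_pos'][:2])-G;print('tool in gauge',q@ex,q@ey)
E
```

```text
t 15.4 pos [ 0.5059 -0.3211  0.1769] F [0.2 0.2 0.1] op 0.0854
R
 [[-0.005  0.99   0.139]
 [ 0.004  0.139 -0.99 ]
 [-1.    -0.004 -0.004]]
[-0.69  0.04  1.72 -0.    1.39 -0.83]
tool in gauge 0.12273304867107394 0.01773883743217221
```

View pics/w9.png

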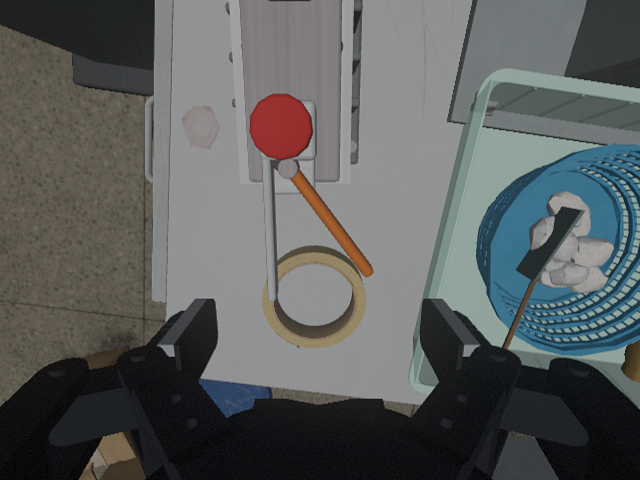

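The wrist view shows the tab ending at (274,298), the open orange lever's tip at (369,273), and the knob at (281,127).

```bash
python3 - <<'E'
from h import *
im,d,K,T=load('w9');o=ctrl.get_obs()
M=R.from_rotvec(o['tool_rot']).as_matrix();tp=np.array(o['tool_pos'])
def g(n,u,v,z):
    p=ray(u,v,K,T,z); print(n,p.round(4),'tool y,z mm',(1000*(M.T@(p-tp)))[1:].round(1))
g('tab end mid',274,298,.134);g('tab root',266.5,160,.134);g('knob',281,127,.164);g('levertip',369.5,274,.133);g('pivot',288,168,.138)
P=pts(d,K,T)
print(P[290,272],P[250,270],P[265,364],P[127,281])
E
```

```text
tab end mid [ 0.481  -0.3411  0.134 ] tool y,z mm [-28.4  15.5]
tab root [ 0.4688 -0.2628  0.134 ] tool y,z mm [-29.6 -63.8]
knob [ 0.478  -0.2466  0.164 ] tool y,z mm [-18.2 -78.6]
levertip [ 0.5344 -0.3187  0.133 ] tool y,z mm [27.6  0.7]
pivot [ 0.4809 -0.265   0.138 ] tool y,z mm [-17.9 -59.8]
[ 0.47925854 -0.33630816  0.13369501] [ 0.47574415 -0.31167991  0.13486716] [ 0.53025804 -0.31371016  0.13291633] [ 0.47802554 -0.2465534   0.16394265]
```

Call:
drive_tool(commands="-1 0.3 0.05 0 0; -1 0.7 0.1 0 0; -1 1.1 0.15 0 0; -1 1.5 0.2 0 0; -1 1.8 0.22 0 0; -1 1.8 0.22 0 0; -1 1.8 0.22 0 0; -1 1.8 0.22 0 0", newtons=30)

```text
t: 16.12
tool_pos: [0.5168, -0.3215, 0.1092]
tool_rot: [1.105, 1.27, -1.105]
contact_force: [0.1, -0.2, 0.2]
opening: 0.0851
```

```bash
python3 - <<'E'
from h import *
o=st();im,d,K,T=grab('wrist','w10')
M=R.from_rotvec(o['tool_rot']).as_matrix();tp=np.array(o['tool_pos'])
for n,p in dict(tab=(.481,-.3411,.134),tip=(.5344,-.3187,.133),knob=(.478,-.2466,.164)).items(): print(n,(1000*M.T@(np.array(p)-tp)).round(1))
E
```

```text
t 16.12 pos [ 0.5168 -0.3215  0.1092] F [ 0.1 -0.2  0.2] op 0.0851
R
 [[ 0.002  0.99   0.139]
 [-0.001  0.139 -0.99 ]
 [-1.     0.001  0.001]]
tab [-24.8 -38.1  14.4]
tip [-23.8  17.9  -0.3]
knob [-55.  -27.9 -79.5]
```

View pics/w10.png

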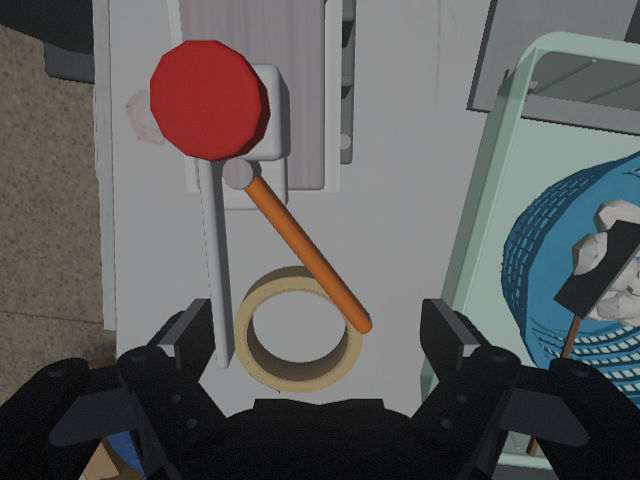

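Call:
drive_tool(commands="-1 0.04 -0.08 0 0; -0.85 0.04 -0.15 0 0; -0.71 0.04 -0.22 0 0; -0.57 0.04 -0.29 0 0; -0.43 0.04 -0.36 0 0; -0.29 0.04 -0.44 0 0; -0.15 0.04 -0.44 0 0; -0.15 0.04 -0.44 0 0")

```text
t: 16.83
tool_pos: [0.4984, -0.3235, 0.1063]
tool_rot: [1.106, 1.272, -1.106]
contact_force: [1.1, -0.1, -0.2]
opening: 0.0491
```

```bash
python3 - <<'E'
from h import *
o=st();im,d,K,T=grab('wrist','w11')
M=R.from_rotvec(o['tool_rot']).as_matrix();tp=np.array(o['tool_pos'])
for n,p in dict(tab=(.481,-.3411,.134),knob=(.478,-.2466,.164)).items(): print(n,(1000*M.T@(np.array(p)-tp)).round(1))
E
```

```text
t 16.83 pos [ 0.4984 -0.3235  0.1063] F [ 1.1 -0.1 -0.2] op 0.0491
R
 [[-0.     0.99   0.139]
 [ 0.     0.139 -0.99 ]
 [-1.    -0.    -0.   ]]
tab [-27.7 -19.7  15. ]
knob [-57.7  -9.6 -79. ]
```

View pics/w11.png

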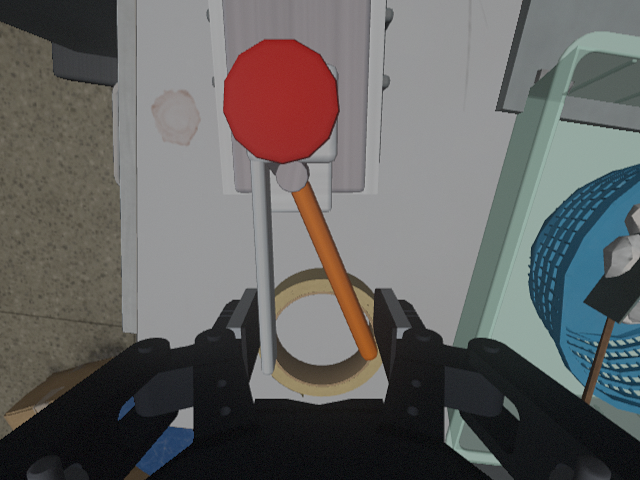

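The lever has swung about halfway and the gauge hasn't moved. The left finger stands about 2 mm outside the tab, so I'll finish the squeeze now.

Call:
drive_tool(commands="-0.03 0 -0.04 0 0; 0.06 0 -0.08 0 0; 0.15 0 -0.13 0 0; 0.25 0 -0.17 0 0; 0.34 0 -0.22 0 0; 0.44 0 -0.27 0 0; 0.53 0 -0.32 0 0; 1 0 -0.33 0 0", newtons=40)

```text
t: 17.55
tool_pos: [0.4853, -0.3255, 0.1065]
tool_rot: [1.106, 1.272, -1.106]
contact_force: [0.1, -0.8, -0.3]
opening: 0.0154
```

Call:
drive_tool(commands="1 0 0 0 0; 1 0 0 0 0; 1 0 0 0 0; 1 0 0 0 0; 1 0 0 0 0")

```text
t: 17.97
tool_pos: [0.4856, -0.3255, 0.1065]
tool_rot: [1.105, 1.272, -1.106]
contact_force: [-2.9, -0.3, 2.3]
opening: 0.0155
```

```bash
python3 - <<'E'
from h import *
o=st();im,d,K,T=grab('wrist','w12')
E
```

```text
t 17.97 pos [ 0.4856 -0.3255  0.1065] F [-2.9 -0.3  2.3] op 0.0155
R
 [[-0.     0.99   0.139]
 [-0.     0.139 -0.99 ]
 [-1.    -0.     0.   ]]
```

View pics/w12.png

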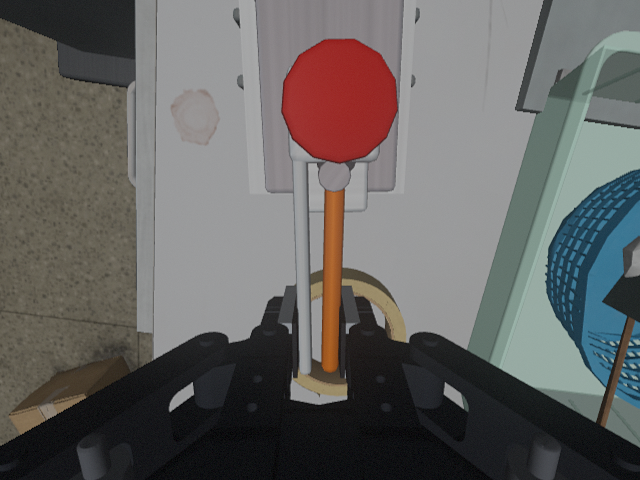

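The lever now lies along the tab, at its stop. I'll open and lift away.

Call:
drive_tool(commands="0.5 0 0 0 0; 0.3 0 0 0 0; 0 0 0 0 0; 0 0 0 0 0; 0 -0.4 0 0 0; 0 -1 0 0 0; 0 -1.8 0 0 0; 0 -2.6 0 0 0")

```text
t: 18.68
tool_pos: [0.4851, -0.3246, 0.2102]
tool_rot: [1.106, 1.275, -1.106]
contact_force: [1.0, 0.5, 0.5]
opening: 0.0427
```

Call:
drive_tool(commands="0 -0.8 0 0 0; 0 -1.6 0 0 0; 0 -2 -0.8 0 0; 0 -2 -1.6 0 0; 0 -2 -2.4 0 0; 0 -2 -3 0 0; 0 -2 -3 0 0; 0 -2 -3 0 0")

```text
t: 19.35
tool_pos: [0.3663, -0.3422, 0.2905]
tool_rot: [1.107, 1.27, -1.107]
contact_force: [0.4, 0.1, -0.2]
opening: 0.0427
```

```bash
python3 - <<'E'
from h import *
o=st()
im,d,K,T=grab('scene','s13');cv2.imwrite('pics/s13c.png',cv2.resize(im[180:360,320:500],None,fx=3.3,fy=3.3,interpolation=cv2.INTER_CUBIC))
im,d,K,T=grab('wrist','w13');im,d,K,T=grab('top','t13')
cv2.imwrite('pics/t13c.png',cv2.resize(im[190:310,350:510],None,fx=5,fy=5,interpolation=cv2.INTER_CUBIC))
E
```

```text
t 19.35 pos [ 0.3663 -0.3422  0.2905] F [ 0.4  0.1 -0.2] op 0.0427
R
 [[ 0.001  0.991  0.137]
 [-0.     0.137 -0.991]
 [-1.     0.001  0.001]]
```

View pics/s13c.png

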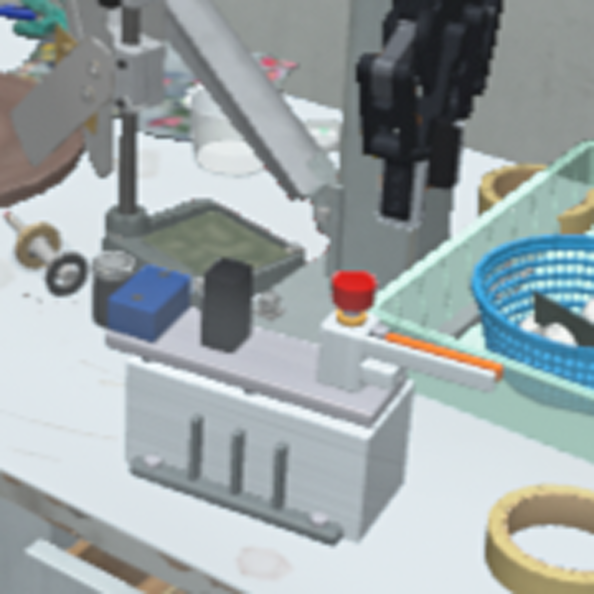

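View pics/w13.png

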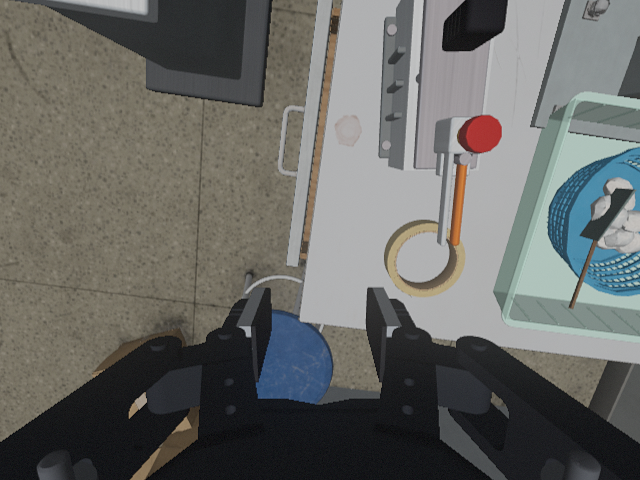

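View pics/t13c.png

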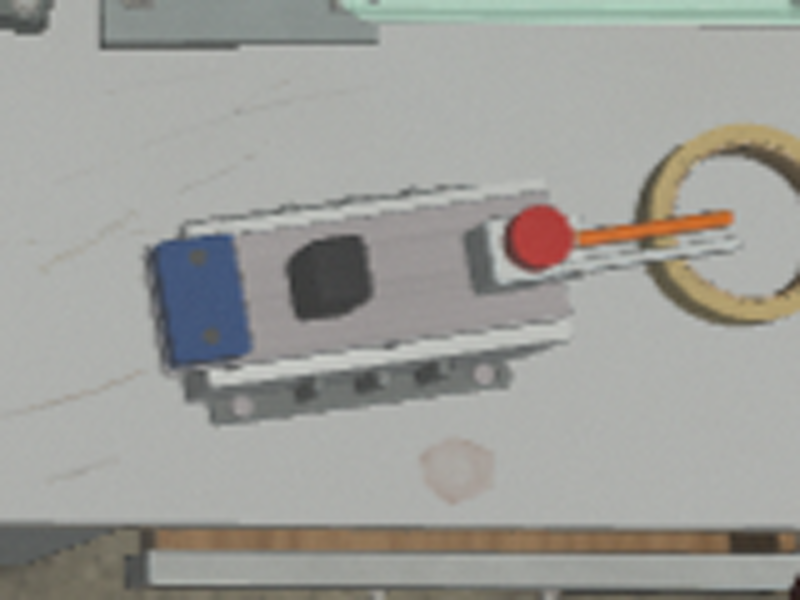

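```bash
python3 - <<'E'
from h import *
v,u=np.mgrid[:480,:640]
def yaw(p): 
    d_=np.polyfit(p[:,1],p[:,0],1)[0]; return -90-np.degrees(np.arctan(d_))
for t,box in(('t13',(440,520,225,250)),('w13',(440,475,155,250)),('s13',(430,480,270,300))):
    im,d,K,T=load(t);hsv=cv2.cvtColor(im,cv2.COLOR_BGR2HSV)
    b=(u>box[0])&(u<box[1])&(v>box[2])&(v<box[3])
    m=b&(hsv[...,0]>6)&(hsv[...,0]<18)&(hsv[...,1]>185)
    p=np.array([ray(x,y,K,T,.131) for x,y in zip(u[m],v[m])]);print(t,'lever',m.sum(),yaw(p),p.mean(0).round(4))
im,d,K,T=load('w13');P=pts(d,K,T)
a=ray(447,160,K,T,.134);c=ray(443,240,K,T,.134);print('tab yaw w13',yaw(np.array([a,c])))
hsv=cv2.cvtColor(im,cv2.COLOR_BGR2HSV)
m=((hsv[...,0]<5)|(hsv[...,0]>174))&(hsv[...,1]>150)&(u>450)&(u<510)&(v>105)&(v<160);print('knob top',np.percentile(P[m][:,2],[50,80]),np.median(P[m],0))
im,d,K,T=load('w12')
a=ray(301,175,K,T,.134);c=ray(305,350,K,T,.134);e=ray(334.5,195,K,T,.133);f=ray(331,355,K,T,.133)
print('w12 tab',yaw(np.array([a,c])),'lever',yaw(np.array([e,f])))
im,d,K,T=load('t13');P=pts(d,K,T)
f=lambda x,y,z:ray(350+(x+.5)/5-.5,190+(y+.5)/5-.5,K,T,z)
print('plate lower edge yaw',yaw(np.array([f(250,363,.092),f(575,317,.092)])),'housing lower',yaw(np.array([f(212,385,.08),f(570,338,.08)])))
m=(u>452)&(u<463)&(v>231)&(v<243);print('knob top',np.median(P[m],0))
o=ctrl.get_obs();print(o['t'])
E
```

```text
t13 lever 43 -81.17411414345025 [ 0.4896 -0.3134  0.131 ]
w13 lever 16 -80.74610757627786 [ 0.4862 -0.2872  0.131 ]
s13 lever 26 -81.51295552648735 [ 0.4853 -0.3058  0.131 ]
tab yaw w13 -79.18210308669413
knob top [0.16412373 0.16477502] [ 0.47691854 -0.24654061  0.16412373]
w12 tab -81.4970125321414 lever -82.5604737789674
plate lower edge yaw -81.50929325808345 housing lower -82.09440493137343
knob top [ 0.47893483 -0.246909    0.1628811 ]
19.5
```

```bash
python3 -c "
from h import *
print(ctrl.finish_job())"
```

```text
the job is handed in; nothing more can be done
None
```

I stood the depth gauge on the housing with its lock open, lowered the probe until the tip pressed on the bore floor, locked the slide, and backed the arm away. I handed the job in at about 19.5 s.

**Last checks**
- **Standing:** the plate lies flat on the housing. Its centre line was within 0.5 mm of the housing's when I set it down, and at the end the two were parallel to about 0.6°.
- **Over the bore:** the probe axis is within about 2 mm of the bore centre.
- **Probe on the bottom:** as I pressed, static force on the knob rose from about 1 N to 4.3 N. The knob top stayed at z ≈ 0.164 m after release and after locking. The tip cannot be seen, so I worked out from the knob height and the camera's depth reading of the floor (about 67 mm deep) that the feeler is about 4–5 mm in.
- **Lock:** the lever measures −80.7° to −81.5° in three views, against about −81.7° for the gauge. That agrees with fully closed, and it stayed there after I let go.
- **Clear of the work:** the gripper was well away from everything at hand-in.

**Disagreements**
- **Tab angle:** one hand-picked tab angle from the last wrist view read −79.2°, unlike the −81.5° I had measured close up. I took it as poor pixel picking at that distance.
- **Jaw opening:** while squeezing, the jaws read 15.5 mm where 18 mm was expected. Some of that may be how the opening is reported, since the 30 mm handle also read about 29.4 mm.
- **Knob start height:** the knob started about 3 mm higher than the description suggests, and I allowed for that in the bore estimate.

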